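# Return the cleaner pump bottle to its tray and check the pump

### The arm

A 7-joint arm with a two-finger parallel gripper is mounted at the origin on the work surface. World frame = base frame: x ahead of the robot, y to its left, z up, the work surface at z = 0. Lengths are in mm, angles in rad, forces in N, time in s.
With the tool pointing down it reaches from about 425 to 925 mm from the base axis. Payload 6.8 kg.
Tool frame: the origin (TCP) lies between the finger pads; the fingertips stand 19 mm ahead of it and the grasp point (between the pads) is the TCP; z points along the fingers, x is the direction in which the jaws open and shut, and the axes are right-handed (so a half turn about z gives the same grasp; the last joint's range is limited). The gripper opens to 88 mm and grips with 3 to 60 N. Pads are 20 mm wide; open, the fingers measure 115 mm over their backs; the gripper's body (75 mm by 178 mm) begins 61 mm behind the grasp point.
Start: joints at [-1.23, 0.477, 0.022, 1.555, -0.011, 1.109, -0.083], TCP at [292.871, 608.172, 241.664] pointing down, gripper open.
Joint ranges: [-2.96, 2.96], [-0.34, 2.1], [-1.41, 1.46], [0.24, 2.44], [-1.37, 4.51], [0.17, 1.92], [-2.96, 2.96]. Speed limits (rad/s): [2.39, 2.39, 3.14, 3.14, 3.14, 3.14, 3.14].

### API

Orientations are given as a unit quaternion [w, x, y, z].
In Python, from plant import manip gives the robot as it stands. The module is installed in compiled form; this text tells all that it offers.
- The arm moves only by the tool move_arm, never from a script. Its argument "steps" is a list of rows, each a list of 6 numbers: the shift along the tool's x, y, z in units of 30 mm (1.0 is 30 mm), then the turn, a rotation vector about the tool's x, y, z in degrees. In form: [[dx, dy, dz, rx, ry, rz], ...]. A call has 1 to 20 rows; each row is the pose to reach, as a shift and turn from the pose commanded when the call began, along the tool's axes at that moment; what a row does not reach only later rows make up. A row lasts 1/10 s, in which the tool goes at most 50 mm and 8.59 degrees, less where a joint would pass 70% of its speed; a pose out of reach is approached as far as the arm can. A call with a gripper value outside its range is refused whole. "gripper" is the opening in per cent of the stroke, from 0 (shut) to 100 (fully open), set as the call begins (left out, the last holds). The fingers move at their own pace and stop on an object; "grip_force" is the grip in N (left out, the last holds). Time passes only in rows, so rows that repeat a pose let the fingers close. It gives the time, the measured TCP pose, the force and the opening at its end, in the units of the state.
- manip.sense(): the state, without advancing time (a new reading comes with each control period).
- manip.snapshot(name): name is "scene" or "top" or "wrist"; returns a dict with "frame" (384x512x3 uint8, red, green, blue), "K" (3x3 intrinsics, pixels), "k1" (the pictures are not rectified: a ray, as slopes to the right and down, at radius r is drawn at 1 + k1 r^2 times it, then the intrinsics apply), "rvec" (rotation vector, rad) and "tvec" (3), from world to camera coordinates, as OpenCV has them. Camera axes: x right, y down, z forward; pixel columns grow to the right and rows downward; lengths in mm; the calibration is good to about 2 mm. A picture is of the moment at which its call begins. There is no depth.
- manip.close_job(): hands the job in, once; it reports no verdict.
The state is a dict: "time": time; "joint_positions": joint angles; "qd": joint speeds; "effort": joint torques, N m; "position": TCP position; "orientation": TCP orientation; "force": force on the tool from outside, world axes, zero at the start; "moment": the same for the moment, N m; "width": finger opening in mm.
Only numpy, scipy, OpenCV 4.12 (cv2) and the standard library are available. Lean on these libraries where they do the work, as an engineer would, in place of code of your own. Each camera call takes 0.05 s, during which the arm holds its last target. There are 200 camera calls.

### The job

Put the pump bottle back on its tray: carry it upright, set it down gently so that it stands flat on the steel floor inside the lip, and let go of it. Then, with the bottle standing there, push its pump head fully down to its stop and let it rise again, leaving the bottle standing in the tray. Do not disturb the other things on the cart.

Things in the scene. Friction and masses are not known exactly. Their poses are not given: they have to be found in the camera images.
- pump_bottle: White round pump bottle, red band, about 0.4 kg, stands upright left or right on the cart, any yaw. Origin: centre of its underside, z up its axis. Body 62 mm diameter to 90 mm high, shoulder sloping to 44 mm at 108 mm; black ribbed collar, 40 mm diameter, 110 to 144 mm high (grip here, closing along the bottle's y, fingers either side of the spout); thin stem; blue pump head on top.
- pump_head (a joint): Travel of the blue pump head in m: 0 = up (at rest), 0.014 = fully down at its stop. It is pushed down along the bottle's axis against a spring of about 4 N at the top and 8 N at the stop, and springs back by itself. The head does not turn.
- head_top (a point): Centre of the flat top of the blue pump head, the place to push; 176 mm above the bottle's underside when up, moves with the head. Head 30 mm diameter, 16 mm high. From it a blue spout 11 mm wide sticks out along the bottle's +x to 50 mm from the axis, its top 2 mm below the head's top; its nozzle hangs to 20 mm below the head's top.
- bottle_tray: Square tray fixed to the cart: black slab 150 x 150 mm lined with steel, origin at the centre of its underside on the cart top, x and y along its sides. Flat steel floor 30 mm above the cart, 140 x 140 mm inside a black lip 5 mm thick that stands 6 mm above the floor (36 mm above the cart).
- tray_floor (a point): Centre of the tray's steel floor, on its surface (30 mm above the cart), axes as the tray's.
- sample_jar: Small amber glass jar with a white cap, 48 mm diameter, 75 mm high, loose, to be left alone. Origin at the centre of its underside.
- oil_bottle: Green bottle with a yellow cap, 52 mm diameter, 150 mm high, loose, to be left alone. Origin at the centre of its underside.
- vee_block: Dark steel vee block 50 x 60 x 40 mm, loose, to be left alone. Origin at the centre of its underside.
Things that resemble listed ones, but are neither listed nor needed, are in the scene too. There is more than one size of the pump_bottle; the one meant has the size given above. Several things have the shape of the bottle_tray; the one meant has the colours described above.

How it is judged:
By the outcome, as a careful person would: the job done as asked, in the order asked, and still so for the second after the job is handed in, with the robot touching nothing.
It also fails if it takes over 54 s, if anything falls off the work surface, if the arm or the gripper's body presses on something with over 40 N, if the wrist force passes 120 N, or if a joint passes its speed limit or range.

## Working session

There is one attempt and no reset: what is moved stays moved. The work goes in short steps, Python scripts to look and compute and a tool call to move; the robot and the scene stay as the last step left them, time stands still between calls to the robot, and variables do not carry over. Pictures are saved under pics/ and viewed, about 8 in all and at most 12, crops included, and the job is handed in when it is done.

Besides the shell and the picture viewer there is one more tool, called after "Call:" as name([rows], argument=value, ...), one row to a line, values as JSON. move_arm: Moves the arm, as the interface text tells. Its arguments: {"type":"object","properties":{"steps":{"type":"array","items":{"type":"array","items":{"type":"number"}}},"gripper":{"type":"number"},"grip_force":{"type":"number"}},"required":["steps"]}

```bash
mkdir -p pics; cat > h.py <<'E'
import numpy as np,cv2
from plant import manip
from scipy.spatial.transform import Rotation as R
def snap(n,f):
    s=manip.snapshot(n); np.save(f'pics/{f}.npy',s,allow_pickle=True)
    cv2.imwrite(f'pics/{f}.png',cv2.cvtColor(s['frame'],cv2.COLOR_RGB2BGR)); return s
def load(f): return np.load(f'pics/{f}.npy',allow_pickle=True).item()
def ray(s,uv):
    K=np.array(s['K']);k=s['k1'];d=np.array([(uv[0]-K[0,2])/K[0,0],(uv[1]-K[1,2])/K[1,1]])
    p=d.copy()
    for _ in range(20): p=d/(1+k*(p@p))
    Rm=cv2.Rodrigues(np.array(s['rvec'],float))[0];t=np.array(s['tvec'],float).ravel()
    return -Rm.T@t, Rm.T@np.r_[p,1]
def onz(s,uv,z):
    c,d=ray(s,uv); return c+d*(z-c[2])/d[2]
def proj(s,P):
    Rm=cv2.Rodrigues(np.array(s['rvec'],float))[0];K=np.array(s['K'])
    p=Rm@np.array(P,float)+np.array(s['tvec'],float).ravel();p=p[:2]/p[2];p=p*(1+s['k1']*(p@p))
    return np.array([K[0,0]*p[0]+K[0,2],K[1,1]*p[1]+K[1,2]])
E
python3 - <<'E'
from h import *
ims=[]
for n in ['scene','top']:
    s=snap(n,n+'0');print(n,ray(s,(256,192)),s['K'][0][0],s['k1'])
st=manip.sense();print(st)
a=np.vstack([cv2.imread(f'pics/{n}0.png') for n in ['scene','top']])
cv2.imwrite('pics/a.png',np.hstack([cv2.imread(f'pics/{n}0.png') for n in ['scene','top']])[:, :])
E
```

```text
scene (array([1443.16575989,  -23.8576564 ,  701.96932818]), array([-0.83068689,  0.01842986, -0.55664176])) 407.50210326398013 -0.11884779779499688
top (array([ 441.2263755 ,    5.9627741 , 1249.38312751]), array([ 0.07179251,  0.00335286, -0.99744487])) 438.81576903206934 -0.15207486011390853
{'time': 0.1, 'joint_positions': array([-1.23009144,  0.47773183,  0.02237158,  1.5563189 , -0.01148098,
        1.10928743, -0.08313465]), 'qd': array([ 1.83457188e-03,  4.82662390e-05,  1.49826966e-03, -1.39357358e-03,
        1.85013402e-03,  4.98882257e-04, -2.89119565e-04]), 'effort': array([ 4.68648708e-03, -5.84095860e+01,  1.54022980e+00, -2.73314613e+01,
       -5.42060472e-02,  1.31718072e-02,  2.70367605e-05]), 'position': array([292.68809796, 607.6918998 , 240.78405418]), 'orientation': array([ 4.90866837e-04,  8.46733879e-01,  5.32016056e-01, -6.42423490e-04]), 'force': array([ 0.36881615, -0.45544571, -0.23017651]), 'moment': array([-0.00876064, -0.01975144,  0.01635757]), 'width': 87.81961904908903}
```

View pics/scene0.png

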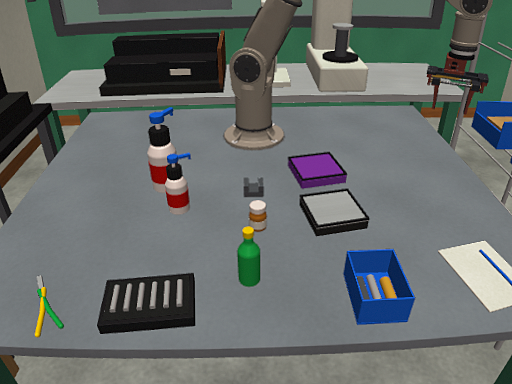

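View pics/top0.png

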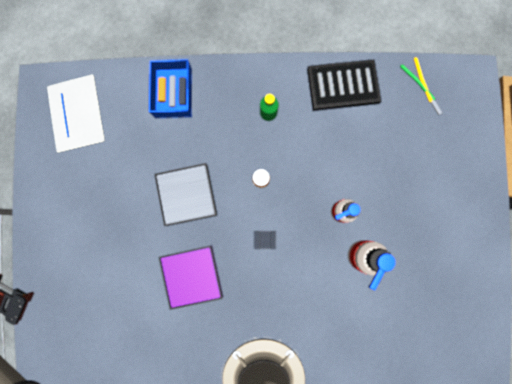

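The scene has two pump bottles: a large one (scene 160,155; top 375,258) and a small one (scene 177,188; top 346,210). It also has two trays, a steel-lined black one (top 186,194) and a purple one (top 190,277). The steel and black tray fits the colours described. I'll settle the bottle by measuring head height and body diameter.

```bash
python3 - <<'E'
from h import *
S=load('scene0');T=load('top0')
def crop(n,b,k):
    im=cv2.imread(f'pics/{n}.png')[b[1]:b[3],b[0]:b[2]];return cv2.resize(im,None,fx=k,fy=k,interpolation=cv2.INTER_CUBIC)
a=crop('top0',(320,190,420,300),4);b=crop('scene0',(140,100,240,220),4)
h=max(a.shape[0],b.shape[0]);a=cv2.copyMakeBorder(a,0,h-a.shape[0],0,0,0)
cv2.imwrite('pics/b.png',np.hstack([a,b])[:, :])
def blob(s,lo,hi,box):
    m=cv2.inRange(cv2.cvtColor(s['frame'],cv2.COLOR_RGB2HSV),lo,hi);k=np.zeros_like(m);k[box[1]:box[3],box[0]:box[2]]=1;m*=k
    return m
for nm,bs,bt in [('big',(140,100,180,128),(360,245,410,300)),('small',(163,148,195,175),(325,195,370,225))]:
    for s,bx in((S,bs),(T,bt)):
        m=blob(s,(100,120,60),(125,255,255),bx);x,y,w,h=cv2.boundingRect(m);print(nm,'blue',x,y,w,h)
    m=blob(S,(0,120,60),(8,255,255),(140,150,180,195) if nm=='big' else (163,183,195,210));print('red',cv2.boundingRect(m))
# tray outline
m=cv2.inRange(cv2.cvtColor(T['frame'],cv2.COLOR_RGB2HSV),(0,0,0),(180,255,75))
k=np.zeros_like(m);k[158:232,148:222]=1;m*=k
c=cv2.findNonZero(m);r=cv2.minAreaRect(c);print('tray',r)
bp=cv2.boxPoints(r)
P=np.array([onz(T,p,36) for p in bp]);print(P.round(1),P.mean(0),np.linalg.norm(P-np.roll(P,1,0),axis=1))
E
```

```text
big blue 149 107 24 17
big blue 369 253 27 38
red (149, 162, 21, 33)
small blue 167 153 24 11
small blue 335 203 26 17
red (163, 183, 26, 25)Traceback (most recent call last):
  File "<stdin>", line 18, in <module>
cv2.error: OpenCV(4.12.0) /io/opencv/modules/imgproc/src/convhull.cpp:143: error: (-215:Assertion failed) total >= 0 && (depth == CV_32F || depth == CV_32S) in function 'convexHull'
```

View pics/b.png

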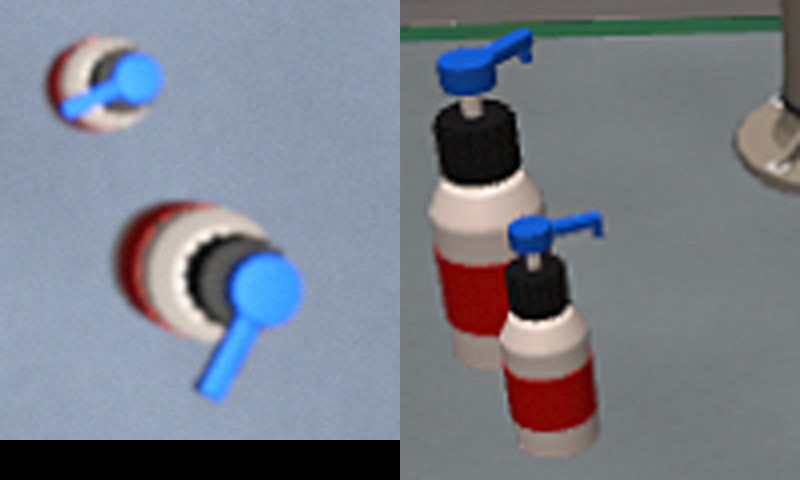

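```bash
python3 - <<'E'
from h import *
S=load('scene0');T=load('top0')
def tri(a,b):
    (c1,d1),(c2,d2)=ray(S,a),ray(T,b);x=np.linalg.lstsq(np.c_[d1,-d2],c2-c1,rcond=None)[0]
    p,q=c1+x[0]*d1,c2+x[1]*d2;return (p+q)/2,np.linalg.norm(p-q)
for n,a,b,tip,L in [('small',(172.5,155.5),(354.7,209.5),(337,217),0),('big',(156.5,113),(386.7,262.2),(372.5,287.5),0)]:
    p,e=tri(a,b);q=onz(T,tip,p[2]-2);print(n,p.round(1),e.round(1),'spout len',np.linalg.norm((q-p)[:2]),'yaw',np.degrees(np.arctan2(*(q-p)[[1,0]])))
# head diameters, body diameters
print('small head d',np.linalg.norm(onz(T,(348.7,209),176)-onz(T,(360.5,209),176)))
for m in(1,):
    a=onz(S,(140+105/4,0+205),0);
hsv=cv2.cvtColor(T['frame'],cv2.COLOR_RGB2HSV)
m=cv2.inRange(hsv,(0,0,0),(180,255,95))[158:232,148:222]
m2=cv2.inRange(hsv,(0,0,0),(180,35,255))[158:232,148:222]
print(hsv[190,150:222:4].tolist())
g=T['frame'].mean(2)[158:232,148:222];print(g[36,:20].astype(int),g[36,54:].astype(int))
m=(g<115).astype(np.uint8);cs,_=cv2.findContours(m,0,2);c=max(cs,key=cv2.contourArea)+np.array([148,158])
r=cv2.minAreaRect(c);bp=cv2.boxPoints(r);P=np.array([onz(T,p,36) for p in bp]);print(r,P.round(1),P.mean(0),np.linalg.norm(P-np.roll(P,1,0),axis=1))
d=P[1]-P[0];print('tray yaw',np.degrees(np.arctan2(d[1],d[0])))
print('jar',onz(T,(261,177),75),'oil',onz(T,(270,98),150),'vee',onz(T,(264.5,240),40))
E
```

```text
small [ 470.7 -230.   176.2] 4.9 spout len 45.101171077048214 yaw 112.46845537031474
big [ 346.2 -285.6  249.5] 3.6 spout len 65.34049742956554 yaw 150.5636696404805
small head d 29.455821303227385
[[107, 46, 182], [105, 50, 180], [111, 25, 104], [107, 24, 221], [109, 25, 222], [108, 25, 222], [107, 24, 221], [109, 24, 224], [110, 23, 221], [108, 23, 224], [108, 25, 224], [108, 23, 221], [108, 30, 224], [110, 25, 223], [108, 25, 223], [109, 16, 127], [108, 48, 170], [109, 52, 176]]
[161 160 163 163 161 160 162 166 164 143 100 111 175 207 212 211 214 213
 212 209] [211 211 215 210 214 213 215 207 168 115  79 108 144 157 158 162 158 160
 162 164]
((185.3758087158203, 194.21856689453125), (54.17972183227539, 54.64326095581055), 78.9964599609375) [[587.6 297.5  36. ]
 [613.9 145.5  36. ]
 [465.  118.1  36. ]
 [438.2 268.3  36. ]] [526.19916263 207.35008982  36.        ] [152.25907282 154.24338692 151.42724082 152.6225182 ]
tray yaw -80.18913626329224
jar [565.96616026  -4.25195827  75.        ] oil [761.98436725 -30.63823099 150.        ] vee [395.76446126 -10.98932433  40.        ]
```

The small bottle is the one meant: its head top is at 176 mm, the head is 29 mm across and the spout about 45–50 mm. The other stands 250 mm tall. The black/steel tray is centred near (526, 207). I'll go above the small bottle by way of x≈480.

Call:
move_arm([
  [-9.5, 11.5, -2, 0, 0, 0],
  [-9.5, 11.5, -2, 0, 0, 0],
  [-9.5, 11.5, -2, 0, 0, 0],
  [-9.5, 11.5, -2, 0, 0, 0],
  [-9.5, 11.5, -2, 0, 0, 0],
  [-9.5, 11.5, -2, 0, 0, 0],
  [-9.5, 11.5, -2, 0, 0, 0],
  [-9.5, 11.5, -2, 0, 0, 0],
  [-9.5, 11.5, -2, 0, 0, 0],
  [-22.6, 17.5, -2, 0, 0, 42],
  [-22.6, 17.5, -2, 0, 0, 42],
  [-22.6, 17.5, -2, 0, 0, 42],
  [-22.6, 17.5, -2, 0, 0, 42],
  [-22.6, 17.5, -2, 0, 0, 42],
  [-22.6, 17.5, -2, 0, 0, 42],
  [-22.6, 17.5, -2, 0, 0, 42],
  [-22.6, 17.5, -2, 0, 0, 42],
  [-22.6, 17.5, -2, 0, 0, 42],
  [-22.6, 17.5, -2, 0, 0, 42],
  [-22.6, 17.5, -2, 0, 0, 42],
], gripper=100)

```text
time: 2.1
position: [471.3, -230.6, 301.2]
orientation: [-0.0, 0.981, 0.192, -0.0]
force: [-0.5, 1.5, -0.4]
width: 87.5
```

```bash
python3 - <<'E'
from h import *
st=manip.sense();print(st['time'],st['position'],R.from_quat(np.r_[st['orientation'][1:],st['orientation'][0]]).as_matrix().round(3))
s=snap('wrist','w1');print(ray(s,(256,192)))
cv2.imwrite('pics/w1b.png',cv2.resize(cv2.imread('pics/w1.png'),(768,576)))
E
```

```text
2.1 [ 471.30568017 -230.64829933  301.23927606] [[ 0.926  0.378 -0.001]
 [ 0.378 -0.926  0.   ]
 [-0.001 -0.001 -1.   ]]
(array([ 444.54827195, -164.81677949,  444.58277648]), array([ 0.09993882, -0.23889975, -0.96590028]))
```

View pics/w1b.png

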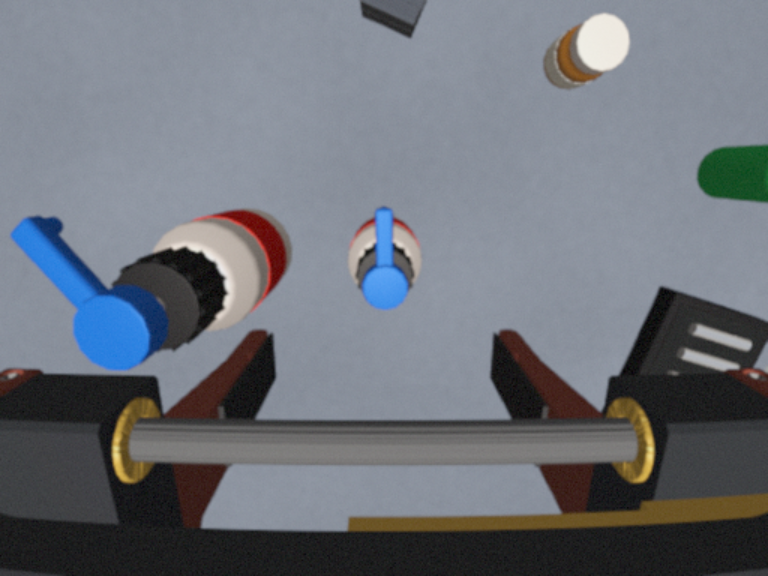

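The wrist picture shows the target head at (386,287) in the enlarged image, its spout pointing straight up to (384,208). The big bottle's head is at (120,325), left of the fingers.

```bash
python3 - <<'E'
from h import *
s=load('w1')
hsv=cv2.cvtColor(s['frame'],cv2.COLOR_RGB2HSV);m=cv2.inRange(hsv,(95,120,60),(125,255,255))
k=np.zeros_like(m);k[130:215,230:290]=1;x,y,w,h=cv2.boundingRect(m*k);print(x,y,w,h)
u=(x+w/2,y+h-w/2);p=onz(s,u,176);t=onz(s,(256.2,y+1.),174);print(p,'spout',np.linalg.norm((t-p)[:2]),np.degrees(np.arctan2(*(t-p)[[1,0]])),'diam',w/s['K'][0][0]*270)
b=onz(s,(80,217),249);print('big',b)
st=manip.sense();Rm=R.from_quat(np.r_[st['orientation'][1:],st['orientation'][0]]).as_matrix()
print('target in tool',Rm.T@(p-st['position']),'big rel target in tool',Rm.T@(b-p))
E
```

```text
241 138 31 68
[ 472.21931263 -229.68769453  176.        ] spout 48.63134093228368 112.53383945621262 diam 28.88646462781649
big [ 352.01801779 -279.66005365  249.        ]
target in tool [  0.50558858   0.55506895 125.19589418] big rel target in tool [-130.21499816    0.49775993  -72.92732305]
```

Call:
move_arm([
  [0, 0, 0.8, 0, 0, 0],
  [0, 0, 1.6, 0, 0, 0],
  [0, 0, 2.4, 0, 0, 0],
  [0, 0, 3.2, 0, 0, 0],
  [0, 0, 3.9, 0, 0, 0],
  [0, 0, 4.5, 0, 0, 0],
  [0, 0, 5.0, 0, 0, 0],
  [0, 0, 5.4, 0, 0, 0],
  [0, 0, 5.6, 0, 0, 0],
  [0, 0, 5.6, 0, 0, 0],
  [0, 0, 5.6, 0, 0, 0],
], gripper=100)

```text
time: 3.25
position: [472.1, -230.3, 134.1]
orientation: [0.0, 0.981, 0.193, 0.0]
force: [-0.9, 0.3, 0.0]
width: 87.7
```

Call:
move_arm([
  [0, 0, 0, 0, 0, 0],
  [0, 0, 0, 0, 0, 0],
  [0, 0, 0, 0, 0, 0],
  [0, 0, 0, 0, 0, 0],
  [0, 0, 0, 0, 0, 0],
  [0, 0, 0, 0, 0, 0],
  [0, 0, 0, 0, 0, 0],
  [0, 0, 0, 0, 0, 0],
  [0, 0, 0, 0, 0, 0],
  [0, 0, 0, 0, 0, 0],
], gripper=0, grip_force=25)

```text
time: 4.25
position: [471.9, -230.4, 133.7]
orientation: [0.0, 0.981, 0.193, 0.0]
force: [0.7, 0.3, -0.4]
width: 39.4
```

Call:
move_arm([
  [0, 0, -0.2, 0, 0, 0],
  [0, 0, -0.6, 0, 0, 0],
  [0, 0, -1.2, 0, 0, 0],
  [0, 0, -1.9, 0, 0, 0],
  [0, 0, -2.6, 0, 0, 0],
  [0, 0, -3.2, 0, 0, 0],
  [0, 0, -3.5, 0, 0, 0],
  [0, 0, -3.6, 0, 0, 0],
])

```text
time: 5.05
position: [471.8, -230.7, 242.7]
orientation: [0.0, 0.981, 0.193, 0.001]
force: [0.2, 0.6, -4.5]
width: 39.4
```

Call:
move_arm([
  [0.1, -0.2, 0, 0, 0, 0],
  [0.3, -0.6, 0, 0, 0, 0],
  [0.65, -1.2, 0, 0, 0, 0],
  [1.1, -2, 0, 0, 0, 0],
  [1.6, -2.9, 0, 0, 0, 0],
  [2.1, -3.8, 0, 0, 0, 0],
  [2.65, -4.7, 0, 0, 0, 0],
  [3.15, -5.6, 0, 0, 0, 0],
  [3.65, -6.5, 0, 0, 0, 0],
  [4.15, -7.4, 0, 0, 0, 0],
  [4.65, -8.3, 0, 0, 0, 0],
  [5.15, -9.2, 0, 0, 0, 0],
  [5.65, -10.1, 0, 0, 0, 0],
  [6.15, -11, 0, 0, 0, 0],
  [6.6, -11.8, 0, 0, 0, 0],
  [6.9, -12.4, 0, 0, 0, 0],
  [7.1, -12.7, 0, 0, 0, 0],
  [7.2, -12.8, 0, 0, 0, 0],
  [7.2, -12.8, 0, 0, 0, 0],
  [7.2, -12.8, 0, 0, 0, 0],
])

```text
time: 7.05
position: [525.9, 205.2, 241.4]
orientation: [0.0, 0.981, 0.192, -0.0]
force: [-0.3, 0.2, -4.8]
width: 39.7
```

```bash
python3 - <<'E'
from h import *
st=manip.sense();print(st['time'],st['position'],st['orientation'],st['force'],st['width'])
w=snap('wrist','w2');s=snap('scene','s2')
a=cv2.resize(cv2.imread('pics/w2.png'),(512,384));b=cv2.resize(cv2.imread('pics/s2.png')[70:262,230:486],(288,216)) if 0 else cv2.resize(cv2.imread('pics/s2.png')[60:260,260:400],(280,400))
cv2.imwrite('pics/c.png',np.hstack([cv2.copyMakeBorder(a,0,16,0,0,0),b]))
E
```

```text
7.05 [525.93393756 205.15856582 241.40278256] [ 4.19443594e-04  9.81329253e-01  1.92334603e-01 -3.47686843e-04] [-0.30542826  0.19276631 -4.77364751] 39.67579465958815
```

View pics/c.png

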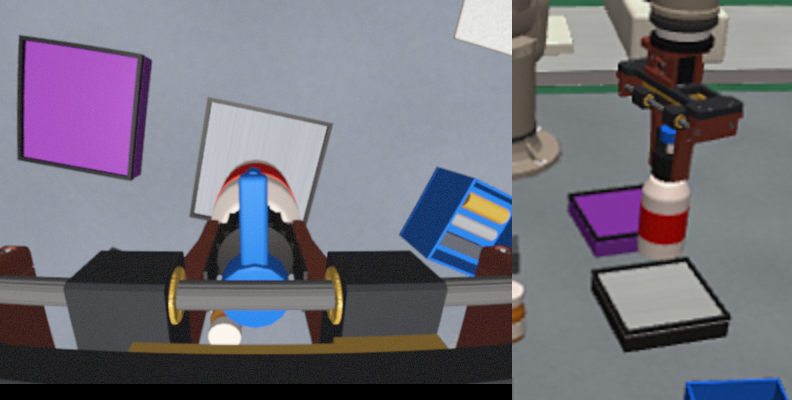

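The bottle hangs upright above the tray. I'll check the tray centre in this second view before lowering.

```bash
python3 - <<'E'
from h import *
s=load('s2');print(proj(s,(526,207,36)),'tray from scene px 333.5,208.5 ->',onz(s,(333.5,208.5),36))
E
```

```text
[331.34767795 205.42227705] tray from scene px 333.5,208.5 -> [540.76574131 210.32022901  36.        ]
```

Call:
move_arm([
  [0, 0, 0.2, 0, 0, 0],
  [0, 0, 0.5, 0, 0, 0],
  [0, 0, 0.9, 0, 0, 0],
  [0, 0, 1.3, 0, 0, 0],
  [0, 0, 1.6, 0, 0, 0],
  [0, 0, 1.8, 0, 0, 0],
  [0, 0, 1.95, 0, 0, 0],
  [0, 0, 2.05, 0, 0, 0],
  [0, 0, 2.1, 0, 0, 0],
  [0, 0, 2.1, 0, 0, 0],
  [0, 0, 2.1, 0, 0, 0],
])

```text
time: 8.25
position: [526.2, 206.9, 179.0]
orientation: [-0.0, 0.981, 0.193, 0.0]
force: [-0.3, 1.1, -4.1]
width: 39.1
```

Call:
move_arm([
  [0, 0, 0.1, 0, 0, 0],
  [0, 0, 0.2, 0, 0, 0],
  [0, 0, 0.28, 0, 0, 0],
  [0, 0, 0.34, 0, 0, 0],
  [0, 0, 0.4, 0, 0, 0],
  [0, 0, 0.43, 0, 0, 0],
  [0, 0, 0.45, 0, 0, 0],
  [0, 0, 0.45, 0, 0, 0],
  [0, 0, 0.45, 0, 0, 0],
])

```text
time: 9.15
position: [526.0, 206.8, 165.2]
orientation: [-0.0, 0.981, 0.193, 0.0]
force: [0.2, 1.0, -5.2]
width: 39.6
```

Call:
move_arm([
  [0, 0, 0.02, 0, 0, 0],
  [0, 0, 0.04, 0, 0, 0],
  [0, 0, 0.04, 0, 0, 0],
  [0, 0, 0.04, 0, 0, 0],
])

```text
time: 9.55
position: [526.0, 206.8, 164.0]
orientation: [-0.0, 0.981, 0.193, 0.0]
force: [0.5, 0.1, -4.8]
width: 39.6
```

Call:
move_arm([
  [0, 0, 0.01, 0, 0, 0],
  [0, 0, 0.02, 0, 0, 0],
  [0, 0, 0.03, 0, 0, 0],
  [0, 0, 0.03, 0, 0, 0],
  [0, 0, 0.03, 0, 0, 0],
])

```text
time: 10.05
position: [526.2, 206.8, 163.6]
orientation: [-0.0, 0.981, 0.193, 0.0]
force: [-1.9, -0.6, 4.1]
width: 39.7
```

The wrist force went from −4.8 to +4.1 N, so the bottle stands on the floor. I'll release it and rise.

Call:
move_arm([
  [0, 0, 0, 0, 0, 0],
  [0, 0, 0, 0, 0, 0],
  [0, 0, 0, 0, 0, 0],
  [0, 0, 0, 0, 0, 0],
  [0, 0, 0, 0, 0, 0],
  [0, 0, 0, 0, 0, 0],
  [0, 0, 0, 0, 0, 0],
  [0, 0, 0, 0, 0, 0],
], gripper=100)

```text
time: 10.85
position: [525.9, 206.8, 163.1]
orientation: [-0.0, 0.981, 0.193, 0.0]
force: [0.3, -0.7, -0.6]
width: 87.8
```

Call:
move_arm([
  [0, 0, -0.2, 0, 0, 0],
  [0, 0, -0.6, 0, 0, 0],
  [0, 0, -1.2, 0, 0, 0],
  [0, 0, -2, 0, 0, 0],
  [0, 0, -2.8, 0, 0, 0],
  [0, 0, -3.6, 0, 0, 0],
  [0, 0, -4.3, 0, 0, 0],
  [0, 0, -4.7, 0, 0, 0],
  [0, 0, -5, 0, 0, 0],
  [0, 0, -5, 0, 0, 0],
  [0, 0, -5, 0, 0, 0],
])

```text
time: 11.95
position: [525.6, 206.7, 312.4]
orientation: [0.0, 0.981, 0.193, -0.0]
force: [0.1, 0.3, -0.3]
width: 87.5
```

Call:
move_arm([
  [0, 0, 0, 0, 0, 0],
  [0, 0, 0, 0, 0, 0],
  [0, 0, 0, 0, 0, 0],
  [0, 0, 0, 0, 0, 0],
  [0, 0, 0, 0, 0, 0],
  [0, 0, 0, 0, 0, 0],
  [0, 0, 0, 0, 0, 0],
  [0, 0, 0, 0, 0, 0],
  [0, 0, 0, 0, 0, 0],
  [0, 0, 0, 0, 0, 0],
], gripper=0)

```text
time: 12.95
position: [525.9, 206.8, 313.1]
orientation: [-0.0, 0.981, 0.193, 0.0]
force: [-0.1, -0.2, 0.2]
width: 11.4
```

```bash
python3 - <<'E'
from h import *
st=manip.sense();print(st['time'],st['position'],st['force'],st['width'])
s=snap('wrist','w3');p=snap('scene','s3')
hsv=cv2.cvtColor(s['frame'],cv2.COLOR_RGB2HSV);m=cv2.inRange(hsv,(95,120,60),(125,255,255))
k=np.zeros_like(m);k[100:260,220:300]=1;x,y,w,h=cv2.boundingRect(m*k);print(x,y,w,h)
q=onz(s,(x+w/2,y+h-w/2),206);Rm=R.from_quat(np.r_[st['orientation'][1:],st['orientation'][0]]).as_matrix()
print(q,Rm.T@(q-st['position']))
a=cv2.imread('pics/w3.png');b=cv2.resize(cv2.imread('pics/s3.png')[60:260,260:400],(280,400))
cv2.imwrite('pics/d.png',np.hstack([cv2.copyMakeBorder(a,0,16,0,0,0),b]))
E
```

```text
12.95 [525.91932675 206.76094641 313.07083121] [-0.09207539 -0.2156435   0.15212921] 11.423290384438532
239 140 34 73
[526.59868641 207.16499401 206.        ] [  0.77945461  -0.10823341 107.07085699]
```

View pics/d.png

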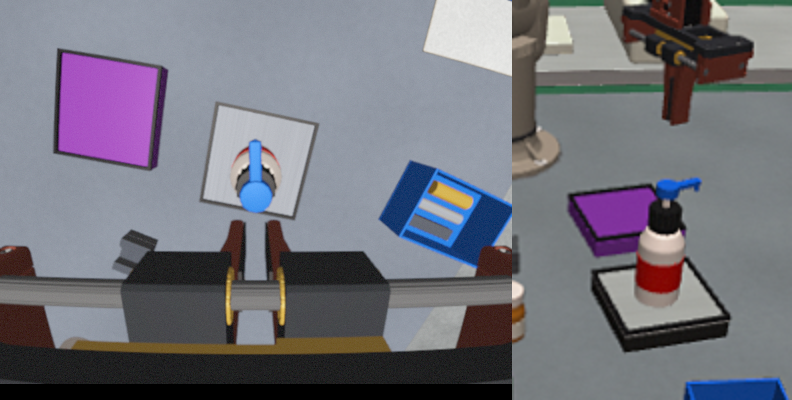

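The bottle stands upright near the middle of the tray, with its head at wrist pixel (256,195) and 0.8 mm from the tool axis. With the fingers closed, I'll lower onto the head.

Call:
move_arm([
  [0, 0, 0.3, 0, 0, 0],
  [0, 0, 0.8, 0, 0, 0],
  [0, 0, 1.4, 0, 0, 0],
  [0, 0, 2.0, 0, 0, 0],
  [0, 0, 2.4, 0, 0, 0],
  [0, 0, 2.6, 0, 0, 0],
  [0, 0, 2.75, 0, 0, 0],
  [0, 0, 2.75, 0, 0, 0],
  [0, 0, 2.75, 0, 0, 0],
], gripper=0)

```text
time: 13.95
position: [526.3, 206.9, 231.1]
orientation: [-0.0, 0.981, 0.193, 0.0]
force: [-1.3, -0.4, 0.2]
width: 0.6
```

Call:
move_arm([
  [0, 0, 0.05, 0, 0, 0],
  [0, 0, 0.1, 0, 0, 0],
  [0, 0, 0.15, 0, 0, 0],
  [0, 0, 0.2, 0, 0, 0],
  [0, 0, 0.25, 0, 0, 0],
  [0, 0, 0.3, 0, 0, 0],
  [0, 0, 0.35, 0, 0, 0],
  [0, 0, 0.4, 0, 0, 0],
  [0, 0, 0.4, 0, 0, 0],
])

```text
time: 14.85
position: [526.1, 206.8, 218.7]
orientation: [-0.0, 0.981, 0.193, 0.0]
force: [-0.7, -0.2, 5.9]
width: 0.4
```

Call:
move_arm([
  [0, 0, 0.03, 0, 0, 0],
  [0, 0, 0.06, 0, 0, 0],
  [0, 0, 0.09, 0, 0, 0],
  [0, 0, 0.12, 0, 0, 0],
  [0, 0, 0.12, 0, 0, 0],
])

```text
time: 15.35
position: [526.2, 206.9, 215.4]
orientation: [-0.0, 0.981, 0.193, 0.0]
force: [-2.2, -0.7, 6.4]
width: 0.8
```

Call:
move_arm([
  [0, 0, 0.03, 0, 0, 0],
  [0, 0, 0.06, 0, 0, 0],
  [0, 0, 0.09, 0, 0, 0],
  [0, 0, 0.12, 0, 0, 0],
  [0, 0, 0.12, 0, 0, 0],
])

```text
time: 15.85
position: [526.2, 206.9, 211.9]
orientation: [-0.0, 0.981, 0.193, 0.0]
force: [-1.5, 0.1, 7.9]
width: 0.5
```

Call:
move_arm([
  [0, 0, 0.02, 0, 0, 0],
  [0, 0, 0.03, 0, 0, 0],
  [0, 0, 0.03, 0, 0, 0],
])

```text
time: 16.15
position: [526.6, 207.0, 211.5]
orientation: [-0.0, 0.981, 0.193, 0.001]
force: [-1.9, -0.9, 9.5]
width: 0.3
```

Call:
move_arm([
  [0, 0, 0.02, 0, 0, 0],
  [0, 0, 0.03, 0, 0, 0],
  [0, 0, 0.03, 0, 0, 0],
])

```text
time: 16.45
position: [527.1, 207.2, 211.4]
orientation: [-0.001, 0.981, 0.193, 0.001]
force: [-3.1, -0.0, 14.5]
width: 0.6
```

Call:
move_arm([
  [0, 0, 0.02, 0, 0, 0],
  [0, 0, 0.04, 0, 0, 0],
  [0, 0, 0.04, 0, 0, 0],
  [0, 0, 0.04, 0, 0, 0],
])

```text
time: 16.85
position: [527.9, 207.5, 211.4]
orientation: [-0.001, 0.981, 0.193, 0.002]
force: [-3.5, -1.7, 21.7]
width: 0.5
```

The head is at its stop: the force reached 21.7 N with no further travel. I'll rise slowly, then clear away.

Call:
move_arm([
  [0, 0, -0.05, 0, 0, 0],
  [0, 0, -0.12, 0, 0, 0],
  [0, 0, -0.2, 0, 0, 0],
  [0, 0, -0.3, 0, 0, 0],
  [0, 0, -0.4, 0, 0, 0],
  [0, 0, -0.5, 0, 0, 0],
  [0, 0, -0.6, 0, 0, 0],
  [0, 0, -0.8, 0, 0, 0],
  [0, 0, -1.2, 0, 0, 0],
  [0, 0, -1.8, 0, 0, 0],
  [0, 0, -2.4, 0, 0, 0],
  [0, 0, -3, 0, 0, 0],
  [0, 0, -3.4, 0, 0, 0],
  [0, 0, -3.5, 0, 0, 0],
  [0, 0, -3.5, 0, 0, 0],
  [0, 0, -3.5, 0, 0, 0],
])

```text
time: 18.45
position: [525.5, 206.6, 312.5]
orientation: [0.0, 0.981, 0.193, -0.001]
force: [-0.2, 0.0, -0.3]
width: 0.5
```

```bash
python3 - <<'E'
from h import *
st=manip.sense();print(st['time'],st['position'],st['force'],st['qd'].round(3).tolist())
s=snap('wrist','w4');p=snap('scene','s4')
hsv=cv2.cvtColor(s['frame'],cv2.COLOR_RGB2HSV);m=cv2.inRange(hsv,(95,120,60),(125,255,255))
k=np.zeros_like(m);k[100:260,220:300]=1;x,y,w,h=cv2.boundingRect(m*k);print(x,y,w,h,onz(s,(x+w/2,y+h-w/2),206))
for f in('s3','s4'):
    q=load(f);m=cv2.inRange(cv2.cvtColor(q['frame'],cv2.COLOR_RGB2HSV),(100,120,60),(125,255,255));print(f,cv2.boundingRect(np.ascontiguousarray(m[140:180,320:365])))
cv2.imwrite('pics/e.png',cv2.resize(cv2.imread('pics/s4.png'),(768,576)))
E
```

```text
18.45 [525.49174615 206.61163389 312.54596821] [-0.24586979  0.02168275 -0.26650593] [-0.002, 0.005, -0.0, 0.003, 0.0, 0.001, 0.0]
240 140 33 73 [526.5671165  206.83537517 206.        ]
s3 (12, 9, 23, 11)
s4 (12, 9, 23, 11)
```

View pics/e.png

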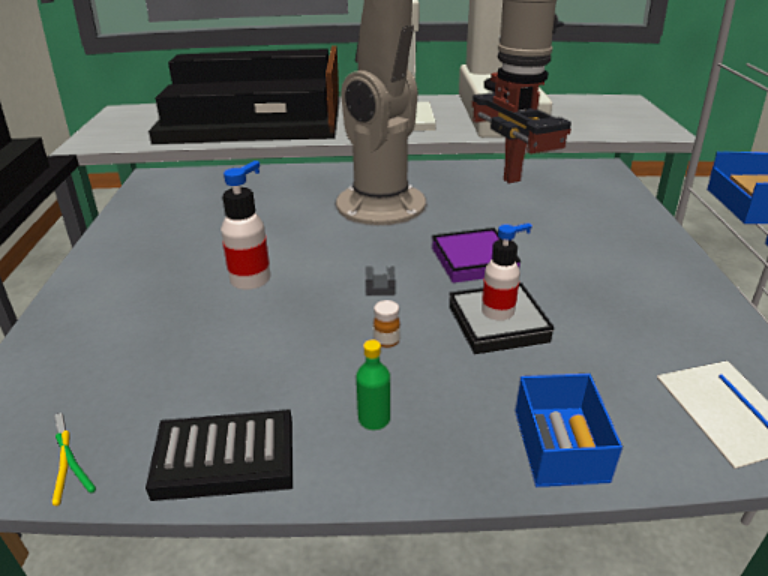

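The bottle stands in the black/steel tray at (500,290) in the enlarged view, with its head back up. The other things are where they were, and the gripper is clear.

```bash
python3 -c "
from plant import manip;print(manip.close_job())"
```

```text
the job is handed in; nothing more can be done
None
```

The pump bottle is standing upright near the middle of the black/steel tray, its pump has been pressed once to the stop, and the job is handed in at about 18.5 s.

- **Which bottle:** I took the small one. Its head top measured 176 mm high and its head about 29 mm across; the other pump bottle is about 250 mm tall.
- **Set-down:** I gripped it by the collar and carried it upright. On the last lowering the vertical wrist force went from −4.8 to +4.1 N, so it touched down gently, and then I let go.
- **Pump stroke:** With the fingers closed I pushed the head down about 14 mm. The force rose steadily to about 8 N, then to 21.7 N with no further travel, which is the stop.
- **Last checks:** After I backed off, the head's outline in the scene camera matched the one from before the press, so the head is fully up. The bottle's position was unchanged within 0.5 mm, the arm was clear with no contact force, and by eye the other things on the cart had not moved.
- **One disagreement:** A rough tray centre from the scene view differed by about 15 mm from the top-view one I used, probably because averaging corners in perspective shifts the result. It was within the roughly 39 mm margin inside the lip, and the later pictures show the bottle well inside it.

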